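Clamp the sample plate until the clutch knob clicks

TASK

Swing the clamp arm over the perforated sample plate until it rests against its stop, then turn the winged knob clockwise (seen from the knob's outer end) until its slip clutch clicks, so that the pad holds the plate at the set force. One click is enough: stop there, never go past three clicks. Let go of the knob and leave the plate, the small carton and the spanner where they are.

Things in the scene. Friction and masses are not known exactly. Their poses are not given: they have to be found in the camera images.
- handle_grip (a point): On the vertical steel handle post (16 mm in diameter) at the free end of the grey swing arm: a point on its centre line, 18 mm below its top (z about 0.122; the post rises from z 0.064 to 0.140). Its path is an arc about pivot_point. The arm bar is 36 mm wide, between z 0.048 and 0.064.
- pivot_point (a point): Point on the arm's vertical hinge axis at the same height as the handle point, 152 mm from it.
- swing_arm (a joint): Angle of the swing arm (rad): 0 = pad over the plate, arm against its stop; positive = swung aside, anticlockwise seen from above (starts between 0.5 and 0.8). So it closes clockwise. The hinge is stiff (about 3 to 4 N at the handle) and stays where it is left; turning the knob clockwise presses the arm to its stop.
- knob_grip (a point): Grip centre of the black winged knob, on its axis: a bar 64 mm long, 16 mm thick (grasp across this), 36 mm deep along the axis; the point lies 13 mm below its outer end, 22 mm above the knob's round foot. z: outward along the axis, which leans 35 degrees from vertical, to the robot's side when the arm is closed; x: along the bar; y: across it. It turns with the arm and does not rise or sink.
- knob_mark (a point): White index line on the knob's round foot (52 mm wide), 26 mm from the axis, in line with the bar's +x end. Starts at collar_mark; each click of the slip clutch leaves it 30 degrees further clockwise of it (13.5 mm apart after one click, 26 mm after two, 36.8 mm after three).
- collar_mark (a point): Dark index line on the aluminium collar (56 mm wide) under the knob, 26 mm from the axis. The collar turns with the screw. Turning freely takes about 0.08 N m; once the sprung pad meets the plate the torque climbs over about 0.7 rad to about 0.17 N m; then the clutch slips: over the next 0.4 rad the torque falls to near zero and the click follows; released before that, the knob springs back.
- pad: Round rubber pad (14 mm wide) on the steel plunger at the lower end of the screw, on the knob's axis. Turning the knob clockwise sends it down 4 mm a radian; it starts 4 to 6 mm short of the plate, so that the knob must be turned about 2 to 2.8 rad in all. It stays down when the knob is let go.
- plate: Perforated stainless sample plate, 80 x 100 x 10 mm, lying loose in its nest on the clamp's base; origin at the centre of its underside.
- carton: Small cream carton, 56 x 90 x 22 mm, lying in front of the clamp. A bystander; origin at the centre of its underside.
- spanner: Open-ended spanner, 31 x 160 x 7 mm, lying beside the clamp on its left. A bystander; origin at the centre of its underside.
Things that resemble listed ones, but are neither listed nor needed, are in the scene too. There is more than one size of the plate; the job needs the larger.

How it is judged:
By the outcome, as a careful person would: the job done as asked, in the order asked, and still so for the second after the job is handed in, with the robot touching nothing.
It also fails if it takes over 72 s, if anything falls off the work surface, if the arm or the gripper's body presses on something with over 40 N, if the wrist force passes 120 N, or if a joint passes its speed limit or range.

ROBOT

A 6-joint arm with a two-finger parallel gripper is mounted at the origin on a cart in front of the work surface, level with it; the furniture and walls round the work are solid. World frame = base frame: x ahead of the robot, y to its left, z up, the work surface at z = 0. Lengths are in m, angles in rad, forces in N, time in s.
With the tool pointing down it reaches from about 0.275 to 0.75 m from the base axis. Payload 10.2 kg.
Tool frame: the origin (TCP) lies on the centre line of the jaws, within the pads' length; the fingertips stand 8 mm ahead of it and the grasp point (between the pads) lies 11 mm behind it; z points along the fingers, y is the direction in which the jaws open and shut (so a half turn about z gives the same grasp; the last joint's range is limited). The gripper opens to 88 mm and grips with 3 to 60 N. Pads are 18 mm wide; open, the fingers measure 123 mm over their backs; the gripper's body (75 mm by 187 mm) begins 45 mm behind the grasp point.
Start: joints at [-1.494, 0.313, 1.498, -0, 1.331, -0.223], TCP at [0.155, -0.502, 0.247] pointing down, gripper open.
Joint ranges: [-2.94, 2.94], [-0.97, 2.17], [0.19, 2.56], [-1.23, 4.37], [0.02, 3.11], [-2.88, 2.88]. Speed limits (rad/s): [2.39, 2.39, 3.01, 3.14, 3.14, 3.14].

INTERFACE

Orientations are given as a unit quaternion [w, x, y, z].
In Python, from rig import robot gives the robot as it stands.
- The arm moves only by the tool apply_moves, never from a script. Its arguments are lists of equal length, an entry for each row: "dp": the shift along the tool's x, y, z in cm, a list of three; "angular": the turn, a rotation vector about the tool's x, y, z in rad, a list of three. In form: {"dp": [[dx, dy, dz], ...], "angular": [[rx, ry, rz], ...]}. A call has 1 to 8 rows; each row shifts and turns the commanded pose from where the row before left it, along the tool's axes as they then stand; what a row does not reach is not made up. A row lasts 1/10 s, in which the tool goes at most 50 mm and 8.59 degrees, less where a joint would pass 70% of its speed; a pose out of reach is approached as far as the arm can. A call is refused whole if a number of a shift passes 5 or a number of a turn 0.15, either way. A call with a gripper value outside its range is refused whole. "claw" is the closure, from 0 (fully open) to 1 (shut), set as the call begins (left out, the last holds). The fingers move at their own pace and stop on an object; the grip force is fixed at half the most. Time passes only in rows, so rows that do not move let the fingers close. It gives the time, the measured TCP pose, the force and the opening at its end, in the units of the state.
- robot.state(): the state, without advancing time (a new reading comes with each control period).
- robot.grab_frame(name): name is "scene" or "top"; returns a dict with "color" (420x560x3 uint8, red, green, blue), "K" (3x3 intrinsics, pixels), "k1" (the pictures are not rectified: a ray, as slopes to the right and down, at radius r is drawn at 1 + k1 r^2 times it, then the intrinsics apply), "rvec" (rotation vector, rad) and "tvec" (3), from world to camera coordinates, as OpenCV has them. Camera axes: x right, y down, z forward; pixel columns grow to the right and rows downward; lengths in m; the calibration is good to about 2 mm. A picture is of the moment at which its call begins. There is no depth.
- robot.close_job(): hands the job in, once; it reports no verdict.
The state is a dict: "time_s": time; "q": joint angles; "qd": joint speeds; "joint_efforts": joint torques, N m; "ee_pos": TCP position; "tool_rot": TCP orientation; "ft_force": force on the tool from outside, world axes, zero at the start; "moment": the same for the moment, N m; "width": finger opening in m.
Only numpy, scipy, OpenCV 4.12 (cv2) and the standard library are available. Lean on these libraries where they do the work, as an engineer would, in place of code of your own. Each camera call takes 0.05 s, during which the arm holds its last target. There are 200 camera calls.

## Working session

There is one attempt and no reset: what is moved stays moved. The work goes in short steps, Python scripts to look and compute and a tool call to move; the robot and the scene stay as the last step left them, time stands still between calls to the robot, and variables do not carry over. Pictures are saved under pics/ and viewed, about 8 in all and at most 12, crops included, and the job is handed in when it is done.

Besides the shell and the picture viewer there is one more tool, called after "Request:" as name(argument=value, ...) on one line, values as JSON. apply_moves: Moves the arm, as the interface text tells. Its arguments: {"type":"object","properties":{"dp":{"type":"array"},"angular":{"type":"array"},"claw":{"type":"number"}},"required":["dp","angular"]}

```bash
mkdir -p pics; ls
cat > h.py <<'E'
import numpy as np, cv2
from rig import robot
def grab(n,save=None):
    f=robot.grab_frame(n); f={k:(np.array(v) if k!='k1' else v) for k,v in f.items()}
    if save: cv2.imwrite(f'pics/{save}.png',f['color'][:,:,::-1])
    return f
def ray(f,uv):
    K=f['K'];p=np.array([(uv[0]-K[0,2])/K[0,0],(uv[1]-K[1,2])/K[1,1]]);q=p.copy()
    for _ in range(20): q=p/(1+f['k1']*(q@q))
    R=cv2.Rodrigues(f['rvec'].astype(float))[0]; c=-R.T@f['tvec'].ravel()
    d=R.T@np.array([q[0],q[1],1]); return c,d/np.linalg.norm(d)
def onz(f,uv,z):
    c,d=ray(f,uv); return c+d*(z-c[2])/d[2]
def proj(f,P):
    R=cv2.Rodrigues(f['rvec'].astype(float))[0]; X=R@np.array(P,float)+f['tvec'].ravel()
    q=X[:2]/X[2]; q=q*(1+f['k1']*(q@q)); K=f['K']; return np.array([K[0,0]*q[0]+K[0,2],K[1,1]*q[1]+K[1,2]])
def tri(rays):
    A=np.zeros((3,3));b=np.zeros(3)
    for c,d in rays:
        M=np.eye(3)-np.outer(d,d);A+=M;b+=M@c
    return np.linalg.solve(A,b)
E
python3 - <<'E'
from h import *
for n in('scene','top'):
    f=grab(n,n+'0'); print(n,ray(f,(280,210)),f['k1'],f['K'][0,0])
a=cv2.imread('pics/scene0.png');b=cv2.imread('pics/top0.png')
print(robot.state())
E
```

```text
pics
scene (array([1.28567666, 0.32508425, 0.85403707]), array([-0.69159008, -0.19746066, -0.69477511])) -0.11705041916834627 523.3397431948792
top (array([0.38015731, 0.10596646, 0.91807075]), array([ 0.18029639, -0.02949497, -0.98317   ])) -0.11670723779558577 436.4860515471176
{'time_s': 0.1, 'q': array([-1.49441564e+00,  3.13353093e-01,  1.49830056e+00,  1.38660555e-05,
        1.33101944e+00, -2.23413222e-01]), 'qd': array([-0.00120235, -0.00261206, -0.00049119,  0.00028584,  0.00114338,
        0.00079391]), 'joint_efforts': array([ 1.68819322e-03, -4.02818048e+01, -2.52646494e+01,  6.95047947e-02,
        3.42746812e-02, -6.42549071e-05]), 'ee_pos': array([ 0.15501431, -0.5013879 ,  0.24626205]), 'tool_rot': array([-5.38266200e-04,  9.88786574e-01,  1.49334589e-01,  4.63947947e-05]), 'ft_force': array([-0.50450758, -0.31220003, -0.5264596 ]), 'moment': array([-0.02655068, -0.02721908, -0.04081795]), 'width': 0.08788017848521687}
```

View pics/scene0.png

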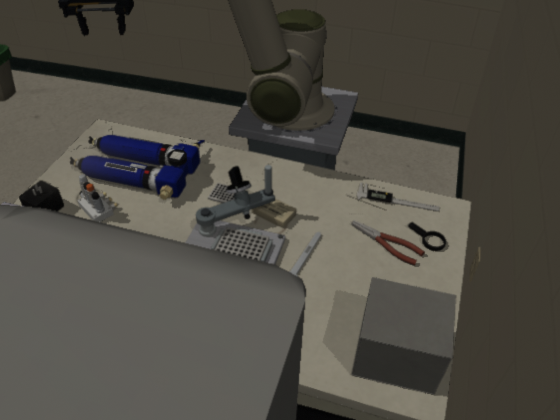

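View pics/top0.png

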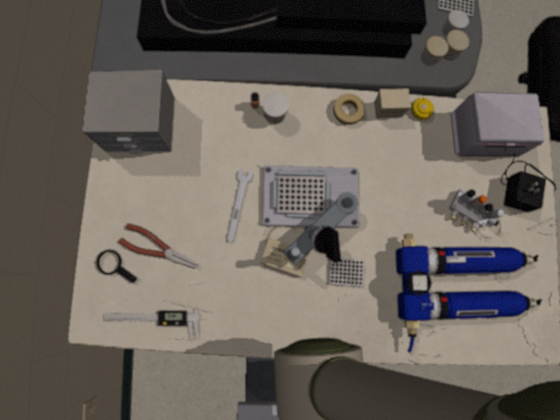

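The scene view shows the clamp (arm hub ~(205,215), post ~(268,178), knob ~(236,178)). In the top view the hub is at ~(347,202), the post at ~(295,253), the knob at ~(327,243), the big plate at ~(301,195), a small lookalike plate at ~(347,272), the carton at ~(283,255) and the spanner at ~(238,207).

Run:
```python
import cv2,numpy as np
a=cv2.imread('pics/scene0.png')[145:275,170:330];b=cv2.imread('pics/top0.png')[150:300,220:375]
g=lambda i:np.uint8(255*(i/255.)**.6)
a=cv2.resize(g(a),(640,520),interpolation=cv2.INTER_CUBIC);b=cv2.resize(g(b),(775,750),interpolation=cv2.INTER_CUBIC)
cv2.imwrite('pics/ca.png',a);cv2.imwrite('pics/cb.png',cv2.resize(b,(620,600)))
```

```text
(no output)
```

View pics/cb.png

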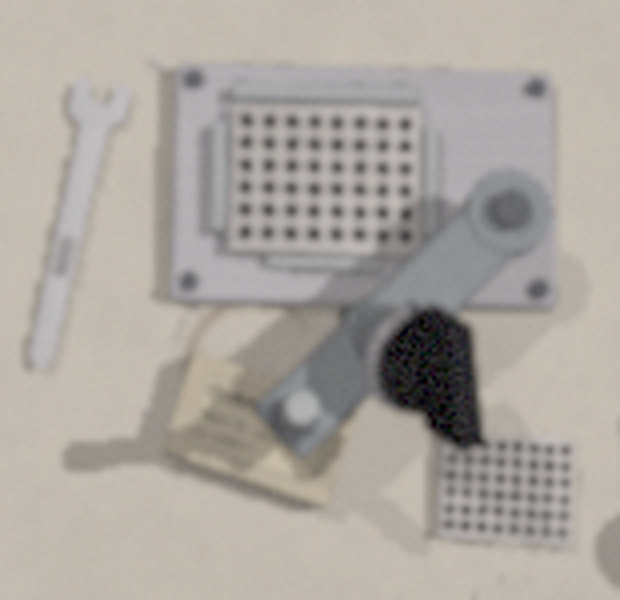

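View pics/ca.png

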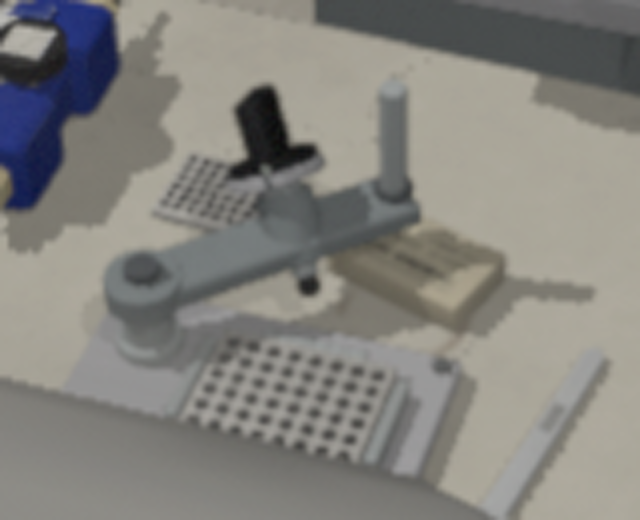

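Lookalikes: the large plate (top view, 301,195) is in the nest and the small one (347,272) lies loose. The only vertical post is (295.8,251.5) and the only winged knob is (325,242), so both choices are clear in the crop. Next I measure the post and pivot.

Run:
```python
from h import *
s=grab('scene');t=grab('top')
post=tri([ray(s,(268.7,166)),ray(t,(295.7,251.5))]); hub=tri([ray(s,(205.5,211.2)),ray(t,(347,202.5))])
print('post',post,onz(t,(295.7,251.5),.14),'hub',hub,onz(t,(347,202.5),.07),np.linalg.norm((post-hub)[:2]))
for uv in [(278,176),(325,176),(278,212.5),(325,212.5)]: print('plate?',onz(t,uv,.02))
print('base corners',[onz(t,uv,.01)[:2] for uv in [(263,167),(358,168.5),(358,226),(262,224)]])
for uv in [(337,262),(341,258),(325,229)]: print('knob',onz(t,uv,.12))
print('bar top',tri([ray(s,(170+262/4,145+92/4)),ray(t,(339,260))]))
# straight arm sides etc
st=robot.state();print(st['ee_pos'])
```

```text
post [0.44787627 0.05573303 0.13640006] [0.44825243 0.05319049 0.14      ] hub [ 0.55432729 -0.05213053  0.06740882] [ 0.55417226 -0.05293504  0.07      ] 0.15154658237193785
plate? [0.61816883 0.08462722 0.02      ]
plate? [ 0.6209171  -0.01564392  0.02      ]
plate? [0.53943403 0.08310698 0.02      ]
plate? [ 0.54184105 -0.01551734  0.02      ]
base corners [array([0.64002189, 0.11712566]), array([ 0.64254678, -0.08926935]), array([ 0.51628966, -0.08723133]), array([0.51583878, 0.11600662])]
knob [ 0.43230768 -0.02418887  0.12      ]
knob [ 0.43976202 -0.03159791  0.12      ]
knob [ 0.49280476 -0.00199172  0.12      ]
bar top [ 0.43640036 -0.02733619  0.10172648]
[ 0.15501638 -0.50146391  0.24637909]
```

Request:
apply_moves(dp=[[2.77, -2.78, 0], [2.77, -2.78, 0], [2.77, -2.78, 0], [2.77, -2.78, 0], [2.77, -2.78, 0], [2.77, -2.78, 0], [2.77, -2.78, 0], [2.77, -2.78, 0]], angular=[[0, 0, 0], [0, 0, 0], [0, 0, 0], [0, 0, 0], [0, 0, 0], [0, 0, 0], [0, 0, 0], [0, 0, 0]], claw=0)

```text
time_s: 1.0
ee_pos: [0.3014, -0.2222, 0.2468]
tool_rot: [0.0, 0.989, 0.149, 0.0]
ft_force: [-0.4, 1.2, -0.1]
width: 0.088
```

Request:
apply_moves(dp=[[2.77, -2.78, 0], [2.77, -2.78, 0], [2.77, -2.78, 0], [2.77, -2.78, 0], [2.77, -2.78, 0], [2.77, -2.78, 0], [2.77, -2.78, 0], [2.77, -2.78, 0]], angular=[[0, 0, 0], [0, 0, 0], [0, 0, 0], [0, 0, 0], [0, 0, 0], [0, 0, 0], [0, 0, 0], [0, 0, 0]])

```text
time_s: 1.8
ee_pos: [0.4476, 0.056, 0.2467]
tool_rot: [0.0, 0.989, 0.149, 0.0]
ft_force: [-0.0, -0.1, -0.5]
width: 0.0878
```

Request:
apply_moves(dp=[[0, 0, 0], [0, 0, 0], [0, 0, 0], [0, 0, 0], [0, 0, 0], [0, 0, 0], [0, 0, 0], [0, 0, 0]], angular=[[0, 0, -0.14], [0, 0, -0.14], [0, 0, -0.14], [0, 0, -0.14], [0, 0, -0.14], [0, 0, -0.14], [0, 0, -0.14], [0, 0, -0.14]])

```text
time_s: 2.6
ee_pos: [0.447, 0.0543, 0.2466]
tool_rot: [-0.0, 0.757, 0.654, -0.0]
ft_force: [0.5, 0.5, -0.1]
width: 0.0882
```

Request:
apply_moves(dp=[[0, 0, 0], [0, 0, 0], [0, 0, 0], [0, 0, 0], [0, 0, 0], [0, 0, 0], [0, 0, 0], [0, 0, 0]], angular=[[0, 0, -0.14], [0, 0, -0.14], [0, 0, -0.14], [0, 0, -0.14], [0, 0, -0.14], [0, 0, -0.14], [0, 0, -0.1], [0, 0, 0]])

```text
time_s: 3.4
ee_pos: [0.447, 0.0543, 0.2466]
tool_rot: [-0.0, 0.381, 0.925, -0.0]
ft_force: [-0.1, -0.1, 0.8]
width: 0.0881
```

Request:
apply_moves(dp=[[0, 0, 3.4], [0, 0, 3.4], [0, 0, 3.4], [0, 0, 3.3], [0, 0, 0]], angular=[[0, 0, 0], [0, 0, 0], [0, 0, 0], [0, 0, 0], [0, 0, 0]])

```text
time_s: 3.9
ee_pos: [0.4451, 0.0545, 0.1088]
tool_rot: [-0.003, 0.382, 0.924, -0.001]
ft_force: [-0.5, -0.3, 1.0]
width: 0.0884
```

Request:
apply_moves(dp=[[0, 0, 0], [0, 0, 0], [0, 0, 0], [0, 0, 0], [0, 0, 0], [0, 0, 0], [0, 0, 0], [0, 0, 0]], angular=[[0, 0, 0], [0, 0, 0], [0, 0, 0], [0, 0, 0], [0, 0, 0], [0, 0, 0], [0, 0, 0], [0, 0, 0]], claw=1)

```text
time_s: 4.7
ee_pos: [0.4471, 0.0542, 0.1117]
tool_rot: [-0.0, 0.381, 0.925, -0.0]
ft_force: [0.8, -0.6, 0.6]
width: 0.0264
```

Request:
apply_moves(dp=[[0, 0, 0], [0, 0, 0], [0, 0, 0], [0, 0, 0]], angular=[[0, 0, 0], [0, 0, 0], [0, 0, 0], [0, 0, 0]])

```text
time_s: 5.1
ee_pos: [0.4472, 0.0545, 0.1117]
tool_rot: [0.0, 0.381, 0.925, 0.0]
ft_force: [1.9, 4.2, -1.0]
width: 0.015
```

Request:
apply_moves(dp=[[-0.04, 0.76, 0], [-0.08, 1.52, 0], [-0.08, 1.52, 0], [-0.08, 1.52, 0], [0, 0, 0]], angular=[[0, 0, 0.05], [0, 0, 0.1], [0, 0, 0.1], [0, 0, 0.1], [0, 0, 0]])

```text
time_s: 5.6
ee_pos: [0.4912, 0.0857, 0.1117]
tool_rot: [-0.0, 0.537, 0.844, 0.0]
ft_force: [-0.2, 7.6, 3.0]
width: 0.0148
```

Request:
apply_moves(dp=[[0.0, 1.0, 0], [-0.05, 1.22, 0], [-0.05, 1.22, 0], [-0.05, 1.0, 0], [0, 0, 0]], angular=[[0, 0, 0.07], [0, 0, 0.08], [0, 0, 0.08], [0, 0, 0.07], [0, 0, 0]])

```text
time_s: 6.1
ee_pos: [0.5336, 0.0986, 0.1117]
tool_rot: [-0.001, 0.657, 0.754, 0.001]
ft_force: [2.7, 9.5, 0.6]
width: 0.015
```

Request:
apply_moves(dp=[[0.02, 0.5, 0], [0.02, 0.5, 0], [0, 0, 0]], angular=[[0, 0, 0.03], [0, 0, 0.03], [0, 0, 0]])

```text
time_s: 6.4
ee_pos: [0.5429, 0.0997, 0.1118]
tool_rot: [-0.001, 0.679, 0.734, 0.0]
ft_force: [0.4, 6.3, 1.4]
width: 0.015
```

Request:
apply_moves(dp=[[0, 0.4, 0], [0, 0, 0]], angular=[[0, 0, 0.03], [0, 0, 0]])

```text
time_s: 6.6
ee_pos: [0.5467, 0.1, 0.1118]
tool_rot: [-0.001, 0.69, 0.724, 0.0]
ft_force: [-0.5, 6.5, 2.1]
width: 0.0151
```

Request:
apply_moves(dp=[[0, 0.3, 0], [0, 0, 0]], angular=[[0, 0, 0.02], [0, 0, 0]])

```text
time_s: 6.8
ee_pos: [0.5496, 0.1001, 0.1117]
tool_rot: [-0.001, 0.697, 0.717, 0.0]
ft_force: [-0.9, 6.1, 3.4]
width: 0.0151
```

Request:
apply_moves(dp=[[0, 0.3, 0], [0, 0, 0]], angular=[[0, 0, 0.02], [0, 0, 0]])

```text
time_s: 7.0
ee_pos: [0.5526, 0.1003, 0.1117]
tool_rot: [-0.001, 0.704, 0.71, 0.0]
ft_force: [-0.3, 7.3, 1.2]
width: 0.0152
```

Request:
apply_moves(dp=[[0, 0.2, 0], [0, 0, 0]], angular=[[0, 0, 0.01], [0, 0, 0]])

```text
time_s: 7.2
ee_pos: [0.5544, 0.1003, 0.1118]
tool_rot: [-0.001, 0.707, 0.707, 0.0]
ft_force: [-2.0, 6.4, 2.3]
width: 0.0147
```

Request:
apply_moves(dp=[[0, 0.2, 0], [0, 0, 0]], angular=[[0, 0, 0.01], [0, 0, 0]])

```text
time_s: 7.4
ee_pos: [0.5564, 0.1003, 0.1117]
tool_rot: [-0.001, 0.711, 0.703, 0.0]
ft_force: [-0.7, 6.9, 2.1]
width: 0.0151
```

Request:
apply_moves(dp=[[0, 0.2, 0], [0, 0, 0]], angular=[[0, 0, 0.01], [0, 0, 0]])

```text
time_s: 7.6
ee_pos: [0.5566, 0.1003, 0.1117]
tool_rot: [-0.003, 0.714, 0.7, -0.002]
ft_force: [-13.8, 6.5, 8.8]
width: 0.0149
```

Request:
apply_moves(dp=[[0, 0, 0], [0, 0, 0], [0, 0, 0], [0, 0, 0], [0, 0, 0], [0, 0, 0], [0, 0, 0]], angular=[[0, 0, 0], [0, 0, 0], [0, 0, 0], [0, 0, 0], [0, 0, 0], [0, 0, 0], [0, 0, 0]], claw=0.3)

```text
time_s: 8.3
ee_pos: [0.5589, 0.0995, 0.1117]
tool_rot: [0.0, 0.714, 0.7, 0.0]
ft_force: [0.3, -0.3, 0.6]
width: 0.0617
```

Request:
apply_moves(dp=[[0, 0, -3], [0, 0, -3.5], [0, 0, -3.5], [0, 0, -3.5]], angular=[[0, 0, 0], [0, 0, 0], [0, 0, 0], [0, 0, 0]])

```text
time_s: 8.7
ee_pos: [0.5586, 0.0995, 0.2482]
tool_rot: [0.0, 0.714, 0.7, -0.0]
ft_force: [-0.3, 0.4, 0.3]
width: 0.0619
```

Request:
apply_moves(dp=[[-3.8, -1.8, 0], [-3.8, -1.8, 0], [-3.8, -1.8, 0], [-3.8, -1.8, 0], [-3.8, -1.8, 0], [-3.8, -1.8, 0], [-3.8, -1.8, 0], [-3.8, -1.8, 0]], angular=[[0, 0, 0], [0, 0, 0], [0, 0, 0], [0, 0, 0], [0, 0, 0], [0, 0, 0], [0, 0, 0], [0, 0, 0]])

```text
time_s: 9.5
ee_pos: [0.4075, -0.2028, 0.2469]
tool_rot: [0.0, 0.714, 0.7, 0.0]
ft_force: [1.3, 0.3, -0.1]
width: 0.0615
```

Run:
```python
from h import *
s=grab('scene','scene1');t=grab('top','top1');st=robot.state();print(st['ee_pos'],st['q'])
g=lambda i:np.uint8(255*(i/255.)**.5)
a=g(s['color'][150:270,170:300,::-1]);b=g(t['color'][150:270,240:370,::-1])
rs=lambda i:cv2.resize(i,(390,360),interpolation=cv2.INTER_CUBIC)
cv2.imwrite('pics/c1.png',np.hstack([rs(a),rs(b)]))
```

```text
[ 0.4068718  -0.20474283  0.24677343] [-7.23962450e-01  1.58713228e-01  1.69397966e+00 -8.49440782e-04
  1.28845169e+00 -6.97696401e-01]
```

View pics/c1.png

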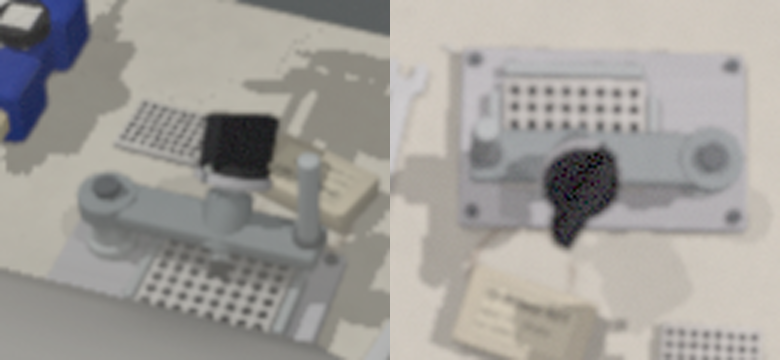

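The arm is now closed along y, clear of the tool. The knob is in the top view at ~(303,212) and in the scene view at ~(250,198). I need one closer dark-stretched crop for the bar direction.

Run:
```python
import cv2,numpy as np
g=lambda i:np.uint8(np.clip(255*(i/160.)**.5,0,255))
s=cv2.imread('pics/scene1.png');t=cv2.imread('pics/top1.png')
a=g(s[182:232,228:268]);b=g(t[193:238,285:325])
z=lambda i:cv2.resize(i,(400,500),interpolation=cv2.INTER_LANCZOS4)
cv2.imwrite('pics/c2.png',np.hstack([z(a),cv2.resize(b,(400,450),interpolation=cv2.INTER_LANCZOS4) if 0 else z(t[190:240,285:325].astype(float).clip(0,160)/160*255 if 0 else g(t[190:240,285:325]))]))
for n,i in(('s',s),('t',t)):
    m=(i.max(2)<45).astype(np.uint8)
    x0,y0=(228,182) if n=='s' else (285,190)
    m=m[y0:y0+50,x0:x0+40]; k,l,st,c=cv2.connectedComponentsWithStats(m); j=1+st[1:,4].argmax()
    cs=cv2.findContours((l==j).astype(np.uint8),cv2.RETR_EXTERNAL,cv2.CHAIN_APPROX_NONE)[0][0][:,0]+[x0,y0]
    print(n,st[j],c[j]+[x0,y0]); h=cv2.approxPolyDP(cs.reshape(-1,1,2),1.2,True); print(h[:,0].tolist())
```

```text
s [  8   6  27  22 503] [249.36182903 197.88270378]
[[239, 188], [236, 204], [239, 204], [244, 208], [259, 209], [262, 190], [259, 188]]
t [  6   9  26  33 564] [302.70744681 212.85106383]
[[311, 199], [300, 200], [291, 208], [291, 215], [295, 219], [294, 228], [297, 231], [299, 231], [304, 224], [315, 215], [315, 206]]
```

View pics/c2.png

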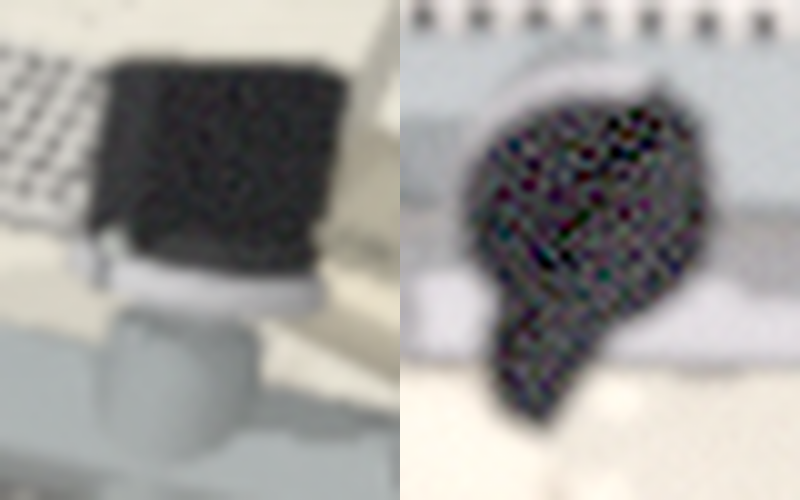

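Scene crop: the outer face's corners sit at ~(239,188.5), (244,189) and (262.5,190). The white mark is at ~(239.5,206), i.e. on the bar's −y/+x end. Top crop: the bar's low end corners are at ~(294.5,228) and (299.5,232), with the foot disc centred at ~(304,211).

```bash
cat > k.py <<'E'
from h import *
a=np.array([-np.sin(np.deg2rad(35))*.9999,.0157*.5736,np.cos(np.deg2rad(35))]); a/=np.linalg.norm(a)
e1=np.array([0.0157,1,0]);e1-=a*(a@e1);e1/=np.linalg.norm(e1); e2=np.cross(e1,a)  # e2 ~ +x,up
def bar(phi): return np.cos(phi)*e2+np.sin(phi)*e1   # phi from e2 toward +y
E
python3 - <<'E'
from k import *
s=grab('scene');t=grab('top')
D=tri([ray(s,(262.5,190)),ray(t,(294.5,228))]); print('D',D,proj(s,D),proj(t,D),'e2',e2)
F=tri([ray(s,(248.5,206.5)),ray(t,(304,210.8))]); print('F',F,proj(s,F),proj(t,F))
print('mark',tri([ray(s,(239.5,206)),ray(t,(312,200.5))]))
for ph in np.deg2rad(range(-70,1,10)):
    b=bar(ph); y=np.cross(a,b)  # y = z x x
    sg=1 if y@np.array([.77,.3,.0])>0 else -1
    C=D+.032*b-sg*.008*y; G=C-.013*a
    P=[C+i*.032*b+j*.008*sg*y for i,j in((1,1),(1,-1),(-1,1),(-1,-1))]+[G-.022*a,G-.022*a+.026*b]
    print(round(np.rad2deg(ph)),G.round(4),(G-.022*a).round(4),'S',[proj(s,p).round(1).tolist() for p in P],'T',[proj(t,p).round(1).tolist() for p in P])
E
```

```text
D [0.49453314 0.05653344 0.10685106] [261.17489868 189.84589886] [293.01878201 228.33911527] e2 [ 0.81904484 -0.012859    0.57358539]
F [0.53153549 0.03712931 0.08628993] [247.1902402  206.32194888] [302.59152907 211.13432387]
mark [0.54933281 0.0234645  0.10016684]
-70 [0.5043 0.0236 0.0982] [0.5169 0.0234 0.0801] S [[231.6, 184.8], [231.5, 183.7], [261.2, 189.8], [260.7, 188.7], [243.5, 202.6], [231.6, 200.6]] T [[326.0, 219.1], [328.1, 226.4], [293.0, 228.3], [295.4, 235.5], [309.3, 219.3], [322.2, 215.6]]
-60 [0.5089 0.0246 0.1014] [0.5215 0.0244 0.0834] S [[232.1, 185.7], [230.7, 184.4], [261.2, 189.8], [259.4, 188.5], [243.2, 203.0], [231.4, 201.4]] T [[323.9, 214.1], [327.5, 221.0], [293.0, 228.3], [296.8, 235.0], [309.0, 216.6], [321.1, 211.0]]
-50 [0.5134 0.0266 0.1045] [0.526  0.0264 0.0865] S [[233.5, 186.7], [230.9, 185.2], [261.2, 189.8], [258.2, 188.3], [243.3, 203.5], [232.0, 202.4]] T [[320.9, 209.5], [325.9, 215.7], [293.0, 228.3], [298.1, 234.3], [308.1, 214.1], [319.1, 206.6]]
-40 [0.5174 0.0295 0.1073] [0.5301 0.0293 0.0893] S [[235.8, 187.8], [231.9, 186.2], [261
[... 448 characters left out ...]
 0.0939] S [[242.9, 190.3], [236.9, 188.5], [261.2, 189.8], [255.3, 188.1], [246.4, 205.4], [238.8, 205.8]] T [[307.0, 199.4], [315.0, 202.5], [293.0, 228.3], [300.8, 231.2], [302.8, 207.8], [308.3, 196.3]]
-10 [0.5265 0.0426 0.1135] [0.5391 0.0424 0.0955] S [[247.5, 191.5], [240.6, 189.8], [261.2, 189.8], [254.6, 188.2], [248.2, 206.0], [242.5, 207.1]] T [[301.2, 197.7], [309.7, 199.4], [293.0, 228.3], [301.3, 230.0], [300.3, 206.4], [303.6, 194.2]]
0 [0.5281 0.048  0.1146] [0.5407 0.0478 0.0965] S [[252.5, 192.7], [245.1, 191.1], [261.2, 189.8], [254.1, 188.3], [250.4, 206.7], [246.7, 208.3]] T [[295.1, 197.0], [303.9, 197.3], [293.0, 228.3], [301.5, 228.7], [297.5, 205.4], [298.4, 192.9]]
```

```bash
cat >> k.py <<'E'
from scipy.spatial.transform import Rotation as Rn
def cur():
    st=robot.state(); w=np.array(st['tool_rot']); return np.array(st['ee_pos']),Rn.from_quat(w[[1,2,3,0]]),st
def plan(T,Rt):
    p,R,st=cur(); rv=(R.inv()*Rt).as_rotvec(); print('rotvec',rv.round(4),np.linalg.norm(rv).round(3),'shift cur axes cm',(R.inv().apply(T-p)*100).round(2),'target axes',(Rt.inv().apply(T-p)*100).round(2),'q',st['q'].round(3))
def graspR(phi):
    b=bar(phi); z=-a; y=np.cross(a,b); y=y if y[0]>0 else -y
    return Rn.from_matrix(np.c_[np.cross(y,z),y,z])
E
python3 - <<'E'
from k import *
Rt=graspR(np.deg2rad(-25)); print(Rt.as_matrix().round(3))
G=np.array([.5227,.0354,.1110]); plan(G+.08*a,Rt)
E
```

```text
[[-0.736  0.36   0.574]
 [ 0.434  0.901 -0.009]
 [-0.52   0.242 -0.819]]
rotvec [-0.5445 -0.3444 -1.1044] 1.279 shift cur axes cm [23.94  6.31  7.03] target axes [ 8.94 22.19  9.47] q [-0.717  0.159  1.694  0.     1.289 -0.695]
```

Request:
apply_moves(dp=[[0, 0, 0], [0, 0, 0], [0, 0, 0], [0, 0, 0], [0, 0, 0], [0, 0, 0], [0, 0, 0], [0, 0, 0]], angular=[[-0.0545, -0.0344, -0.1104], [-0.0545, -0.0344, -0.1104], [-0.0545, -0.0344, -0.1104], [-0.0545, -0.0344, -0.1104], [-0.0545, -0.0344, -0.1104], [-0.0545, -0.0344, -0.1104], [-0.0545, -0.0344, -0.1104], [-0.0545, -0.0344, -0.1104]])

```text
time_s: 10.5
ee_pos: [0.4091, -0.2, 0.247]
tool_rot: [0.243, 0.324, 0.913, 0.052]
ft_force: [0.2, 0.6, 0.5]
width: 0.062
```

Request:
apply_moves(dp=[[0, 0, 0], [0, 0, 0], [0, 0, 0]], angular=[[-0.0545, -0.0344, -0.1104], [-0.0545, -0.0344, -0.1104], [0, 0, 0]])

```text
time_s: 10.8
ee_pos: [0.4084, -0.2007, 0.2463]
tool_rot: [0.294, 0.212, 0.93, 0.064]
ft_force: [0.1, -0.4, -0.3]
width: 0.0617
```

Request:
apply_moves(dp=[[1.28, 3.17, 1.35], [1.28, 3.17, 1.35], [1.28, 3.17, 1.35], [1.28, 3.17, 1.35], [1.28, 3.17, 1.35], [1.28, 3.17, 1.35], [1.28, 3.17, 1.35], [0, 0, 0]], angular=[[0, 0, 0], [0, 0, 0], [0, 0, 0], [0, 0, 0], [0, 0, 0], [0, 0, 0], [0, 0, 0], [0, 0, 0]])

```text
time_s: 11.6
ee_pos: [0.4763, 0.0416, 0.1758]
tool_rot: [0.293, 0.212, 0.93, 0.065]
ft_force: [-0.5, 0.1, 0.2]
width: 0.0619
```

Run:
```python
from k import *
G=np.array([.5227,.0354,.1110]); plan(G+.08*a,graspR(np.deg2rad(-25))); print(cur()[0])
s=grab('scene','scene2');t=grab('top','top2')
g=lambda i:np.uint8(np.clip(255*(i/180.)**.6,0,255))
a_=g(s['color'][130:250,200:300,::-1]);b=g(t['color'][150:270,250:350,::-1])
rs=lambda i:cv2.resize(i,(400,480),interpolation=cv2.INTER_CUBIC)
cv2.imwrite('pics/c3.png',np.hstack([rs(a_),rs(b)]))
```

```text
rotvec [ 0.0049 -0.0037  0.0021] 0.006 shift cur axes cm [-0.31 -0.46 -0.03] target axes [-0.31 -0.46 -0.02] q [-0.223  0.055  2.15   0.36   0.359 -1.646]
[0.47633172 0.04161733 0.17583603]
```

View pics/c3.png

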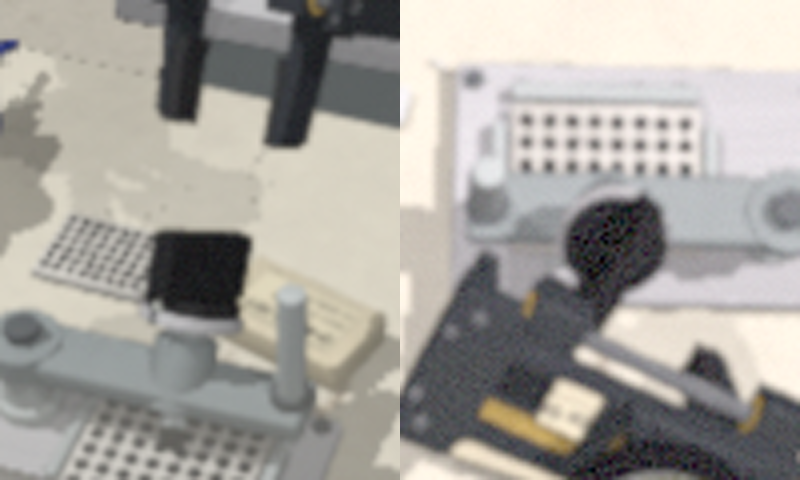

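The picture shows open fingers, with tips in the scene view at ~(245,159) and (271,166), above the knob (top edge ~(250,190)). I check the tips against the projection to see the camera/robot offset.

Run:
```python
from k import *
s=grab('scene');t=grab('top')
p,R,st=cur()
for sg in(1,-1):
    for h in(.031,.0485): 
        P=p+R.apply([0,sg*h,.008]); print(sg,h,P.round(4),proj(s,P).round(1),proj(t,P).round(1))
```

```text
1 0.031 [0.4923 0.0643 0.1782] [264.7 163.9] [291.1 223.8]
1 0.0485 [0.4986 0.08   0.1824] [271.1 165.6] [282.1 219.5]
-1 0.031 [0.47   0.0084 0.1631] [242.9 158.1] [322.4 238.4]
-1 0.0485 [ 0.4637 -0.0073  0.1588] [237.  156.6] [331.  242.5]
```

Request:
apply_moves(dp=[[-0.31, -0.46, 0.0], [0, 0, 2], [0, 0, 2], [0, 0, 0]], angular=[[0.005, -0.004, 0.002], [0, 0, 0], [0, 0, 0], [0, 0, 0]])

```text
time_s: 12.2
ee_pos: [0.5001, 0.0293, 0.1432]
tool_rot: [0.294, 0.216, 0.929, 0.06]
ft_force: [-1.1, 0.0, 0.1]
width: 0.0614
```

Run:
```python
from k import *
G=np.array([.5227,.0354,.1110]); plan(G-.008*a,graspR(np.deg2rad(-25)))
s=grab('scene','scene3');t=grab('top','top3');p,R,st=cur();print(p)
for P in (p+R.apply([0,.0395,.008]),p+R.apply([0,-.0395,.008])): print(proj(s,P).round(1),proj(t,P).round(1))
g=lambda i:np.uint8(np.clip(255*(i/150.)**.5,0,255))
a_=g(s['color'][150:230,220:290,::-1]);b=g(t['color'][180:260,270:340,::-1])
rs=lambda i:cv2.resize(i,(400,457),interpolation=cv2.INTER_CUBIC)
cv2.imwrite('pics/c4.png',np.hstack([rs(a_),rs(b)]))
```

```text
rotvec [-0.0056  0.002  -0.0036] 0.007 shift cur axes cm [0.28 0.61 4.73] target axes [0.27 0.58 4.73] q [-0.235  0.171  2.129  0.464  0.268 -1.76 ]
[0.49982875 0.02982077 0.14471382]
[261.3 183.4] [289.8 211.7]
[234.  175.1] [327.7 229.9]
```

View pics/c4.png

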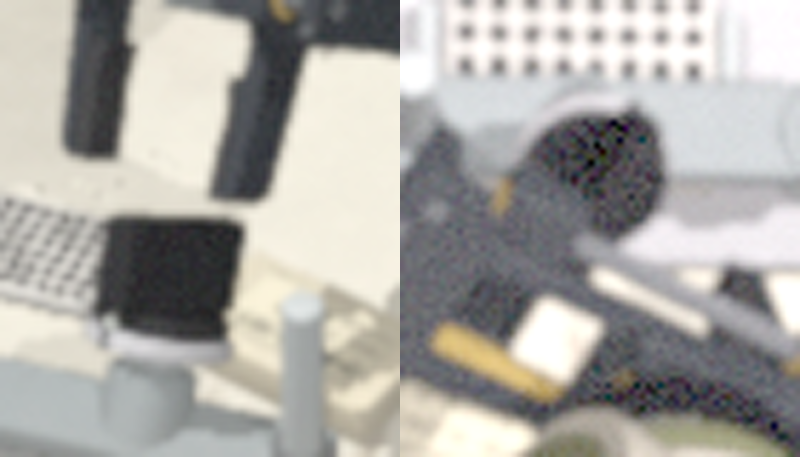

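Request:
apply_moves(dp=[[0, 0, 0], [0, 0, 0]], angular=[[0, 0, 0], [0, 0, 0]])

```text
time_s: 12.5
ee_pos: [0.5, 0.0304, 0.1453]
tool_rot: [0.296, 0.215, 0.929, 0.061]
ft_force: [-0.1, 0.5, 0.7]
width: 0.0618
```

Run:
```python
from k import *
G=np.array([.5227,.0354,.1110]); plan(G-.008*a,graspR(np.deg2rad(-25)))
```

```text
rotvec [-0.0036  0.0049 -0.0011] 0.006 shift cur axes cm [0.35 0.46 4.9 ] target axes [0.33 0.44 4.91] q [-0.232  0.166  2.13   0.462  0.269 -1.759]
```

Request:
apply_moves(dp=[[0.34, 0.45, 0], [0, 0, 1], [0, 0, 1], [0, 0, 1], [0, 0, 0], [0, 0, 0], [0, 0, 0]], angular=[[-0.004, 0.005, 0], [0, 0, 0], [0, 0, 0], [0, 0, 0], [0, 0, 0], [0, 0, 0], [0, 0, 0]])

```text
time_s: 13.2
ee_pos: [0.5162, 0.036, 0.1196]
tool_rot: [0.294, 0.214, 0.93, 0.063]
ft_force: [0.1, -0.6, 0.9]
width: 0.0617
```

Run:
```python
from k import *
G=np.array([.5227,.0354,.1110]); plan(G-.008*a,graspR(np.deg2rad(-25)))
```

```text
rotvec [ 0.0005 -0.0011 -0.0007] 0.001 shift cur axes cm [-0.06 -0.03  1.88] target axes [-0.06 -0.03  1.88] q [-0.211  0.254  2.107  0.563  0.211 -1.847]
```

Request:
apply_moves(dp=[[0, 0, 0.6], [0, 0, 0.6], [0, 0, 0.6], [0, 0, 0], [0, 0, 0]], angular=[[0, 0, 0], [0, 0, 0], [0, 0, 0], [0, 0, 0], [0, 0, 0]])

```text
time_s: 13.7
ee_pos: [0.5265, 0.0358, 0.1041]
tool_rot: [0.293, 0.214, 0.93, 0.063]
ft_force: [-0.1, -0.6, -0.2]
width: 0.0615
```

Request:
apply_moves(dp=[[0, 0, 0], [0, 0, 0], [0, 0, 0], [0, 0, 0], [0, 0, 0], [0, 0, 0], [0, 0, 0], [0, 0, 0]], angular=[[0, 0, 0], [0, 0, 0], [0, 0, 0], [0, 0, 0], [0, 0, 0], [0, 0, 0], [0, 0, 0], [0, 0, 0]], claw=1)

```text
time_s: 14.5
ee_pos: [0.5266, 0.0361, 0.1045]
tool_rot: [0.293, 0.214, 0.93, 0.063]
ft_force: [2.1, 5.7, 0.6]
width: 0.016
```

```bash
cat > rd.py <<'E'
from k import *
p,R,st=cur()
print('t',st['time_s'],p.round(4),'F tool',R.inv().apply(st['ft_force']).round(1),'M tool',R.inv().apply(st['moment']).round(3),'w',round(st['width'],4),'q',st['q'].round(3))
E
python3 rd.py
```

```text
t 14.5 [0.5266 0.0361 0.1045] F tool [0.6 6.  0.7] M tool [-0.859  0.208  0.11 ] w 0.016 q [-0.205  0.307  2.09   0.652  0.181 -1.933]
```

Request:
apply_moves(dp=[[0, 0.05, 0], [0, 0, 0], [0, 0, 0], [0, 0, 0], [0, 0, 0], [0, 0, 0]], angular=[[0, 0, 0.1], [0, 0, 0.1], [0, 0, 0.1], [0, 0, 0.1], [0, 0, 0.1], [0, 0, 0]])

```text
time_s: 15.1
ee_pos: [0.5262, 0.0353, 0.104]
tool_rot: [0.268, 0.439, 0.847, 0.133]
ft_force: [-6.1, -7.2, 1.5]
width: 0.0159
```

```bash
python3 rd.py
```

```text
t 15.1 [0.5262 0.0353 0.104 ] F tool [-3.5 -7.6 -4.6] M tool [ 1.346 -0.354 -0.162] w 0.0159 q [-0.206  0.307  2.091  0.646  0.179 -1.425]
```

Request:
apply_moves(dp=[[0, -0.03, 0], [0, 0, 0], [0, 0, 0], [0, 0, 0], [0, 0, 0], [0, 0, 0]], angular=[[0, 0, 0.1], [0, 0, 0.1], [0, 0, 0.1], [0, 0, 0.1], [0, 0, 0.1], [0, 0, 0]])

```text
time_s: 15.7
ee_pos: [0.5251, 0.035, 0.1032]
tool_rot: [0.226, 0.635, 0.712, 0.195]
ft_force: [-13.8, -11.0, 3.0]
width: 0.0158
```

```bash
python3 rd.py
```

```text
t 15.7 [0.5251 0.035  0.1032] F tool [ -9.9 -10.9 -10.2] M tool [ 1.887 -1.535 -0.073] w 0.0158 q [-0.207  0.307  2.093  0.649  0.179 -0.929]
```

Request:
apply_moves(dp=[[-0.05, -0.06, -0.05], [0, 0, 0], [0, 0, 0], [0, 0, 0], [0, 0, 0]], angular=[[0, 0, 0.1], [0, 0, 0.1], [0, 0, 0.1], [0, 0, 0], [0, 0, 0]])

```text
time_s: 16.2
ee_pos: [0.5243, 0.0349, 0.1027]
tool_rot: [0.194, 0.734, 0.611, 0.226]
ft_force: [-6.7, -7.8, -4.7]
width: 0.0157
```

```bash
python3 rd.py
```

```text
t 16.2 [0.5243 0.0349 0.1027] F tool [-9.1 -6.6  0.1] M tool [ 1.233 -1.338 -0.141] w 0.0157 q [-0.208  0.306  2.095  0.655  0.18  -0.639]
```

Request:
apply_moves(dp=[[-0.05, -0.04, 0], [0, 0, 0], [0, 0, 0], [0, 0, 0], [0, 0, 0]], angular=[[0, 0, 0.1], [0, 0, 0.1], [0, 0, 0.1], [0, 0, 0], [0, 0, 0]])

```text
time_s: 16.7
ee_pos: [0.5235, 0.035, 0.1023]
tool_rot: [0.158, 0.817, 0.494, 0.253]
ft_force: [-6.7, -4.6, -4.5]
width: 0.0156
```

```bash
python3 rd.py
```

```text
t 16.7 [0.5235 0.035  0.1023] F tool [-7.8 -5.  -0.1] M tool [ 1.124 -1.13  -0.088] w 0.0156 q [-0.209  0.306  2.097  0.662  0.181 -0.347]
```

Request:
apply_moves(dp=[[-0.05, -0.03, 0], [0, 0, 0], [0, 0, 0], [0, 0, 0], [0, 0, 0]], angular=[[0, 0, 0.1], [0, 0, 0.1], [0, 0, 0.1], [0, 0, 0], [0, 0, 0]])

```text
time_s: 17.2
ee_pos: [0.5229, 0.0354, 0.1018]
tool_rot: [0.117, 0.881, 0.367, 0.273]
ft_force: [-5.7, -0.4, -5.0]
width: 0.0157
```

```bash
python3 rd.py
```

```text
t 17.2 [0.5229 0.0354 0.1018] F tool [-5.6 -5.1  0.8] M tool [ 1.266 -0.835 -0.114] w 0.0157 q [-0.209  0.306  2.098  0.669  0.181 -0.054]
```

Request:
apply_moves(dp=[[-0.03, -0.03, 0], [0, 0, 0], [0, 0, 0], [0, 0, 0]], angular=[[0, 0, 0.1], [0, 0, 0.1], [0, 0, 0], [0, 0, 0]])

```text
time_s: 17.6
ee_pos: [0.5225, 0.0357, 0.1016]
tool_rot: [0.089, 0.914, 0.278, 0.283]
ft_force: [-5.6, 2.1, -4.6]
width: 0.0156
```

```bash
cat >> rd.py <<'E'
print('eff6',st['joint_efforts'][5])
if __import__('sys').argv[1:]:
    for i in range(4): s=grab('scene'); p,R,st=cur(); print(R.inv().apply(st['moment'])[2].round(3),st['joint_efforts'][5].round(3))
E
python3 rd.py 1
```

```text
t 17.6 [0.5225 0.0357 0.1016] F tool [-4.8 -5.7  0.6] M tool [ 1.291 -0.803 -0.114] w 0.0156 q [-0.209  0.306  2.099  0.673  0.181  0.141]
eff6 0.20499457139521837
-0.158 0.161
-0.129 0.153
-0.154 0.152
-0.11 0.152
```

Request:
apply_moves(dp=[[0, -0.02, 0], [0, 0, 0], [0, 0, 0]], angular=[[0, 0, 0.1], [0, 0, 0], [0, 0, 0]])

```text
time_s: 18.1
ee_pos: [0.5223, 0.0359, 0.1015]
tool_rot: [0.075, 0.926, 0.232, 0.287]
ft_force: [-6.7, 2.3, -4.0]
width: 0.0158
```

```bash
python3 rd.py 1
```

```text
t 18.1 [0.5223 0.0359 0.1015] F tool [-5.8 -5.7 -0.6] M tool [ 1.373 -0.864 -0.169] w 0.0158 q [-0.208  0.306  2.1    0.673  0.181  0.242]
eff6 0.23669622838497162
-0.096 0.194
-0.162 0.186
-0.166 0.185
-0.144 0.185
```

Request:
apply_moves(dp=[[0, -0.02, 0], [0, 0, 0], [0, 0, 0]], angular=[[0, 0, 0.1], [0, 0, 0], [0, 0, 0]])

```text
time_s: 18.6
ee_pos: [0.5222, 0.0362, 0.1014]
tool_rot: [0.06, 0.937, 0.185, 0.291]
ft_force: [-7.0, 3.8, -3.3]
width: 0.0157
```

```bash
python3 rd.py 1
```

```text
t 18.6 [0.5222 0.0362 0.1014] F tool [-5.6 -6.4 -1.3] M tool [ 1.263 -1.07  -0.235] w 0.0157 q [-0.208  0.306  2.1    0.673  0.181  0.342]
eff6 0.25342371314764023
-0.188 0.211
-0.153 0.203
-0.218 0.202
-0.193 0.202
```

Request:
apply_moves(dp=[[0, -0.02, 0], [0, 0, 0], [0, 0, 0]], angular=[[0, 0, 0.1], [0, 0, 0], [0, 0, 0]])

```text
time_s: 19.1
ee_pos: [0.522, 0.0364, 0.1014]
tool_rot: [0.046, 0.945, 0.138, 0.293]
ft_force: [-8.7, 3.1, -2.8]
width: 0.0159
```

```bash
python3 rd.py 1|tail -2
```

```text
-0.209 0.228
-0.184 0.226
```

Request:
apply_moves(dp=[[0, -0.02, 0], [0, 0, 0], [0, 0, 0]], angular=[[0, 0, 0.1], [0, 0, 0], [0, 0, 0]])

```text
time_s: 19.6
ee_pos: [0.5219, 0.0367, 0.1013]
tool_rot: [0.031, 0.951, 0.091, 0.295]
ft_force: [-8.7, 3.1, -3.0]
width: 0.0159
```

```bash
python3 rd.py 1|tail -2
```

```text
-0.139 0.211
-0.172 0.21
```

Request:
apply_moves(dp=[[0, 0, 0], [0, 0, 0], [0, 0, 0]], angular=[[0, 0, 0.1], [0, 0, 0], [0, 0, 0]])

```text
time_s: 20.1
ee_pos: [0.5218, 0.0369, 0.1013]
tool_rot: [0.016, 0.954, 0.043, 0.296]
ft_force: [-9.4, 5.1, -1.4]
width: 0.0158
```

```bash
python3 rd.py 1
```

```text
t 20.1 [0.5218 0.0369 0.1013] F tool [-8.  -5.8 -4.2] M tool [ 1.321 -1.392 -0.219] w 0.0158 q [-0.207  0.306  2.1    0.672  0.181  0.644]
eff6 0.24199998937547207
-0.154 0.194
-0.135 0.184
-0.19 0.182
-0.146 0.181
```

Request:
apply_moves(dp=[[0, 0, 0], [0, 0, 0], [0, 0, 0]], angular=[[0, 0, 0.1], [0, 0, 0], [0, 0, 0]])

```text
time_s: 20.6
ee_pos: [0.5218, 0.0372, 0.1014]
tool_rot: [0.001, 0.955, -0.004, 0.297]
ft_force: [-9.1, 8.2, -0.1]
width: 0.0157
```

```bash
python3 rd.py 1|tail -2
```

```text
-0.074 0.066
-0.03 0.066
```

Request:
apply_moves(dp=[[0, 0, 0], [0, 0, 0], [0, 0, 0]], angular=[[0, 0, 0.1], [0, 0, 0], [0, 0, 0]])

```text
time_s: 21.1
ee_pos: [0.5218, 0.0373, 0.1013]
tool_rot: [-0.014, 0.954, -0.052, 0.296]
ft_force: [-9.1, 8.7, -0.3]
width: 0.0157
```

```bash
python3 rd.py 1
```

```text
t 21.1 [0.5218 0.0373 0.1013] F tool [-8.6 -7.8 -4.9] M tool [ 1.616 -1.511 -0.081] w 0.0157 q [-0.206  0.306  2.1    0.672  0.182  0.844]
eff6 0.169195169582963
-0.088 0.128
-0.092 0.121
-0.127 0.12
-0.109 0.12
```

Request:
apply_moves(dp=[[0, 0, 0], [0, 0, 0], [0, 0, 0], [0, 0, 0], [0, 0, 0], [0, 0, 0], [0, 0, 0]], angular=[[0, 0, 0], [0, 0, 0], [0, 0, 0], [0, 0, 0], [0, 0, 0], [0, 0, 0], [0, 0, 0]], claw=0.3)

```text
time_s: 22.0
ee_pos: [0.5245, 0.0354, 0.1035]
tool_rot: [-0.012, 0.952, -0.053, 0.3]
ft_force: [-0.1, -0.8, -0.7]
width: 0.0618
```

Request:
apply_moves(dp=[[0, 0, -1], [0, 0, -2], [0, 0, -2.5], [0, 0, -2.5], [0, 0, -2.5], [0, 0, 0]], angular=[[0, 0, 0], [0, 0, 0], [0, 0, 0], [0, 0, 0], [0, 0, 0], [0, 0, 0]])

```text
time_s: 22.6
ee_pos: [0.4643, 0.0363, 0.1918]
tool_rot: [-0.012, 0.952, -0.053, 0.302]
ft_force: [0.5, 0.1, -0.3]
width: 0.0616
```

Run:
```python
from k import *
p,R,st=cur(); print(R.as_matrix().round(3),st['q'].round(3)); print('to side, tool cm',(R.inv().apply([-.06,-.24,.05])*100).round(2))
```

```text
[[ 0.812 -0.093  0.576]
 [-0.108 -0.994 -0.009]
 [ 0.573 -0.055 -0.817]] [-0.245 -0.006  2.163  0.339  0.404  1.164]
to side, tool cm [ 0.58 24.15 -7.32]
```

Request:
apply_moves(dp=[[0.07, 3.02, -0.9], [0.07, 3.02, -0.9], [0.07, 3.02, -0.9], [0.07, 3.02, -0.9], [0.07, 3.02, -0.9], [0.07, 3.02, -0.9], [0.07, 3.02, -0.9], [0.07, 3.02, -0.9]], angular=[[0, 0, 0], [0, 0, 0], [0, 0, 0], [0, 0, 0], [0, 0, 0], [0, 0, 0], [0, 0, 0], [0, 0, 0]])

```text
time_s: 23.4
ee_pos: [0.4048, -0.2055, 0.2379]
tool_rot: [-0.013, 0.952, -0.053, 0.3]
ft_force: [0.3, -0.2, -0.3]
width: 0.0617
```

Run:
```python
from k import *
s=grab('scene','scene4');t=grab('top','top4')
G=np.array([.5227-.003,.0354,.1110-.002])
F=G-.022*a
for n,ph in(('knob at -25-150-12',0),):
    for d in range(120,260,20):
        b=bar(np.deg2rad(-d)); print(-d,proj(t,F+.026*b).round(1),proj(s,F+.026*b).round(1))
g=lambda i:np.uint8(np.clip(255*(i/150.)**.5,0,255))
a_=g(s['color'][175:235,220:275,::-1]);b=g(t['color'][185:245,275:330,::-1])
rs=lambda i:cv2.resize(i,(400,436),interpolation=cv2.INTER_LANCZOS4)
cv2.imwrite('pics/c5.png',np.hstack([rs(a_),rs(b)]))
```

```text
-120 [314.9 216.9] [238.1 201.8]
-140 [311.6 219.9] [241.7 202. ]
-160 [307.5 221.9] [245.7 202.6]
-180 [302.9 222.4] [249.8 203.4]
-200 [298.4 221.5] [253.4 204.3]
-220 [294.5 219.3] [256.2 205.4]
-240 [291.8 216. ] [257.9 206.3]
```

View pics/c5.png

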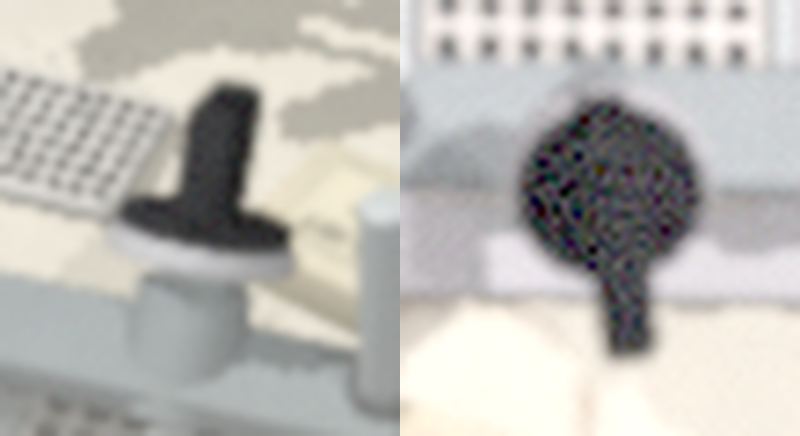

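Run:
```python
from k import *
t=grab('top');s=grab('scene')
for G in ([.5197,.0354,.109],[.5187,.037,.1085]):
  G=np.array(G); print('foot',proj(t,G-.022*a).round(1))
  for d in range(140,201,10):
    b=bar(np.deg2rad(-d)); y=np.cross(a,b)
    C=G+.013*a; print(-d,[proj(t,C+.032*b+j*.008*y).round(1).tolist() for j in(1,-1)],'far',proj(t,G-.022*a-.032*b).round(1),'S',[proj(s,C-.032*b+j*.008*y).round(1).tolist() for j in(1,-1)])
i=cv2.imread('pics/top4.png');m=(i.max(2)<60)[185:245,275:330]
for r in range(222-185,236-185):
    c=np.flatnonzero(m[r])+275; print(r+185,c.min() if len(c) else '',c.max() if len(c) else '',end='; ')
```

```text
foot [303.8 210.3]
-140 [[318.3, 228.0], [311.4, 232.6]] far [293.9 198.2] S [[251.3, 191.4], [258.4, 192.2]]
-150 [[316.1, 230.0], [308.5, 233.5]] far [296.4 196.8] S [[248.6, 191.0], [256.1, 192.0]]
-160 [[313.6, 231.6], [305.4, 233.9]] far [299.2 195.7] S [[245.8, 190.4], [253.5, 191.7]]
-170 [[310.8, 232.8], [302.4, 233.8]] far [302.  195.2] S [[243.2, 189.9], [250.8, 191.4]]
-180 [[307.9, 233.6], [299.4, 233.3]] far [305. 195.] S [[240.7, 189.2], [248.0, 190.9]]
-190 [[304.9, 233.9], [296.6, 232.3]] far [307.9 195.4] S [[238.5, 188.6], [245.3, 190.3]]
-200 [[301.8, 233.8], [294.1, 230.9]] far [310.6 196.2] S [[236.7, 188.0], [242.7, 189.7]]
foot [302.9 210.9]
-140 [[317.4, 228.6], [310.5, 233.2]] far [293.1 198.8] S [[252.2, 191.5], [259.3, 192.2]]
-150 [[315.2, 230.6], [307.6, 234.0]] far [295.6 197.3] S [[249.5, 191.0], [257.0, 192.1]]
-160 [[312.7, 232.2], [304.6, 234.4]] far [298.3 196.3] S [[246.7, 190.5], [254.4, 191.8]]
-170 [[310.0, 233.4], [301.5, 234.4]] far [301.2 195.7] S [[244.1, 189.9], [251.7, 191.4]]
-180 [[307.0, 234.2], [298.6, 233.8]] far [304.1 195.6] S [[241.6, 189.3], [248.9, 190.9]]
-190 [[304.0, 234.5], [295.8, 232.8]] far [307.  195.9] S [[239.4, 188.6], [246.2, 190.4]]
-200 [[301.0, 234.3], [293.2, 231.4]] far [309.8 196.8] S [[237.6, 188.0], [243.6, 189.8]]
222 299 309; 223 301 308; 224 302 308; 225 302 309; 226 302 309; 227 302 309; 228 303 309; 229 303 309; 230 303 309; 231 303 309; 232 303 309; 233 304 308; 234  ; 235  ;
```

The view shows the knob free, with the bar's low end at top-view (306,233). This implies φ≈-168±5°, against -184° when gripped, so it may have sprung back or been dragged on release. The torque dip suggests a click but does not prove it. I locate the true axis from the gripped poses, then regrip for a clean repeat.

Run:
```python
from k import *
rec=[([.5266,.0361,.1045],[.293,.214,.93,.063]),([.5262,.0353,.104],[.268,.439,.847,.133]),([.5251,.035,.1032],[.226,.635,.712,.195]),([.5243,.0349,.1027],[.194,.734,.611,.226]),([.5235,.035,.1023],[.158,.817,.494,.253]),([.5229,.0354,.1018],[.117,.881,.367,.273]),([.5225,.0357,.1016],[.089,.914,.278,.283]),([.5222,.0362,.1014],[.06,.937,.185,.291]),([.5219,.0367,.1013],[.031,.951,.091,.295]),([.5218,.0369,.1013],[.016,.954,.043,.296]),([.5218,.0373,.1013],[-.014,.954,-.052,.296])]
A=[];B=[]
for p,w in rec:
    y=Rn.from_quat(np.array(w)[[1,2,3,0]]).apply([0,1,0]); A.append([y@e1,y@e2]); B.append(y@np.array(p))
A=np.array(A);B=np.array(B);x,r,_,_=np.linalg.lstsq(A,B,rcond=None); print(x,'res mm',((A@x-B)*1000).round(2))
T0=x[0]*e1+x[1]*e2+a*(a@np.array(rec[0][0])); print('axis TCP',T0.round(4),'G',(T0+.008*a).round(4))
np.save('T0.npy',T0)
G=T0+.008*a
def gR(phi):
    b=bar(phi); z=-a; x=-b; return Rn.from_matrix(np.c_[x,np.cross(z,x),z])
plan(T0+.088*a,gR(np.deg2rad(-168))); plan(T0+.088*a,gR(np.deg2rad(-184)))
t=grab('top');s=grab('scene')
print('foot',proj(t,G-.022*a),proj(s,G-.022*a))
for d in range(150,200,10):
    b=bar(np.deg2rad(-d)); C=G+.013*a; print(-d,proj(t,C+.032*b).round(1),proj(s,C-.032*b).round(1))
```

```text
[0.04467732 0.48959031] res mm [-0.28 -0.49 -0.01  0.08  0.57  0.06 -0.17 -0.09 -0.03 -0.14 -0.47]
axis TCP [0.5256 0.0364 0.1038] G [0.521  0.0365 0.1104]
rotvec [-0.0012  0.0018 -0.307 ] 0.307 shift cur axes cm [ -0.46 -24.32   8.87] target axes [  6.9  -23.33   8.85] q [-1.001 -0.063  2.076  0.666  0.882  0.314]
rotvec [-0.0009  0.002  -0.0278] 0.028 shift cur axes cm [ -0.46 -24.32   8.87] target axes [  0.2  -24.33   8.85] q [-1.001 -0.063  2.076  0.666  0.882  0.314]
foot [303.29297973 209.50562196] [246.40269059 204.82740733]
-150 [311.8 231. ] [252.6 191.5]
-160 [309. 232.] [250.  191.1]
-170 [306.1 232.5] [247.3 190.6]
-180 [303.2 232.6] [244.6 190.1]
-190 [300.2 232.3] [242.2 189.5]
```

Request:
apply_moves(dp=[[0, 0, 0], [0, 0, 0], [0, 0, 0], [0, 0, 0]], angular=[[0, 0, -0.103], [0, 0, -0.103], [0, 0, -0.103], [0, 0, 0]])

```text
time_s: 24.1
ee_pos: [0.4053, -0.2029, 0.2381]
tool_rot: [0.034, 0.949, 0.095, 0.298]
ft_force: [1.4, 0.5, 0.1]
width: 0.0617
```

Request:
apply_moves(dp=[[0.86, -2.92, 1.1], [0.86, -2.92, 1.1], [0.86, -2.92, 1.1], [0.86, -2.92, 1.1], [0.86, -2.92, 1.1], [0.86, -2.92, 1.1], [0.86, -2.92, 1.1], [0.86, -2.92, 1.1]], angular=[[0, 0, 0], [0, 0, 0], [0, 0, 0], [0, 0, 0], [0, 0, 0], [0, 0, 0], [0, 0, 0], [0, 0, 0]])

```text
time_s: 24.9
ee_pos: [0.4738, 0.0402, 0.1763]
tool_rot: [0.033, 0.949, 0.093, 0.299]
ft_force: [1.2, -0.6, 0.2]
width: 0.0622
```

Request:
apply_moves(dp=[[0, 0, 0], [0, 0, 0], [0, 0, 0], [0, 0, 0], [0, 0, 0]], angular=[[0, 0, 0], [0, 0, 0], [0, 0, 0], [0, 0, 0], [0, 0, 0]])

```text
time_s: 25.4
ee_pos: [0.4738, 0.0372, 0.1768]
tool_rot: [0.034, 0.949, 0.093, 0.298]
ft_force: [-0.0, 0.0, -0.3]
width: 0.0616
```

```bash
cat > ax.py <<'E'
from k import *
T0=np.load('T0.npy')
def gR(phi):
    b=bar(phi); z=-a; x=-b; return Rn.from_matrix(np.c_[x,np.cross(z,x),z])
if __name__=='__main__':
    plan(T0,gR(np.deg2rad(-167)))
E
python3 ax.py; python3 rd.py
```

```text
rotvec [-0.      0.0008 -0.0151] 0.015 shift cur axes cm [0.07 0.01 8.96] target axes [0.06 0.01 8.96] q [-0.234  0.046  2.156  0.358  0.361  0.842]
t 25.4 [0.4738 0.0372 0.1768] F tool [-0.2 -0.1  0.2] M tool [ 0.045 -0.234 -0.014] w 0.0616 q [-0.234  0.046  2.156  0.358  0.361  0.842]
eff6 0.01214055111631751
```

Request:
apply_moves(dp=[[0.07, 0, 2], [0, 0, 2], [0, 0, 2], [0, 0, 1.5], [0, 0, 1.3], [0, 0, 0], [0, 0, 0], [0, 0, 0]], angular=[[0, 0, 0], [0, 0, 0], [0, 0, 0], [0, 0, 0], [0, 0, 0], [0, 0, 0], [0, 0, 0], [0, 0, 0]])

```text
time_s: 26.2
ee_pos: [0.5246, 0.0372, 0.1055]
tool_rot: [0.034, 0.949, 0.094, 0.299]
ft_force: [-0.7, 0.1, 0.3]
width: 0.0618
```

```bash
python3 ax.py; python3 rd.py
```

```text
rotvec [-0.0006  0.0003 -0.0138] 0.014 shift cur axes cm [-0.03  0.07  0.2 ] target axes [-0.03  0.07  0.2 ] q [-0.202  0.301  2.095  0.644  0.179  0.568]
t 26.2 [0.5246 0.0372 0.1055] F tool [-0.4 -0.2 -0.6] M tool [ 0.073 -0.252 -0.023] w 0.0618 q [-0.202  0.301  2.095  0.644  0.179  0.568]
eff6 0.026501063257455826
```

Request:
apply_moves(dp=[[0, 0, 0], [0, 0, 0], [0, 0, 0], [0, 0, 0], [0, 0, 0], [0, 0, 0], [0, 0, 0], [0, 0, 0]], angular=[[0, 0, 0], [0, 0, 0], [0, 0, 0], [0, 0, 0], [0, 0, 0], [0, 0, 0], [0, 0, 0], [0, 0, 0]], claw=1)

```text
time_s: 27.0
ee_pos: [0.5246, 0.0376, 0.1048]
tool_rot: [0.034, 0.949, 0.094, 0.298]
ft_force: [-0.8, 1.0, 0.4]
width: 0.0157
```

```bash
python3 rd.py 1
```

```text
t 27.0 [0.5246 0.0376 0.1048] F tool [-0.2 -1.  -0.8] M tool [ 0.485 -0.224 -0.017] w 0.0157 q [-0.202  0.303  2.094  0.645  0.179  0.567]
eff6 0.031415236881002784
0.014 0.032
0.048 0.032
-0.053 0.032
-0.07 0.032
```

Request:
apply_moves(dp=[[0, 0, 0], [0, 0, 0], [0, 0, 0]], angular=[[0, 0, 0.1], [0, 0, 0], [0, 0, 0]])

```text
time_s: 27.5
ee_pos: [0.5246, 0.0374, 0.1048]
tool_rot: [0.019, 0.953, 0.048, 0.299]
ft_force: [-1.7, 0.3, -0.1]
width: 0.0157
```

```bash
python3 rd.py 1
```

```text
t 27.5 [0.5246 0.0374 0.1048] F tool [-1.4 -0.4 -0.9] M tool [ 0.274 -0.408 -0.174] w 0.0157 q [-0.202  0.303  2.094  0.645  0.179  0.664]
eff6 0.28693903237581253
-0.091 0.192
-0.136 0.124
-0.107 0.102
-0.114 0.101
```

Request:
apply_moves(dp=[[0, 0, 0], [0, 0, 0], [0, 0, 0]], angular=[[0, 0, 0.1], [0, 0, 0], [0, 0, 0]])

```text
time_s: 28.0
ee_pos: [0.5246, 0.0373, 0.1048]
tool_rot: [0.004, 0.954, 0.0, 0.3]
ft_force: [-2.6, -2.4, 2.0]
width: 0.0159
```

```bash
python3 rd.py 1
```

```text
t 28.0 [0.5246 0.0373 0.1048] F tool [-1.   2.4 -3.1] M tool [-0.038 -0.628 -0.1  ] w 0.0159 q [-0.202  0.303  2.094  0.645  0.178  0.764]
eff6 0.2833901345729828
-0.129 0.183
-0.162 0.156
-0.141 0.157
-0.199 0.157
```

Request:
apply_moves(dp=[[0, 0, 0], [0, 0, 0], [0, 0, 0]], angular=[[0, 0, 0.1], [0, 0, 0], [0, 0, 0]])

```text
time_s: 28.5
ee_pos: [0.5246, 0.0372, 0.1048]
tool_rot: [-0.011, 0.953, -0.048, 0.3]
ft_force: [-2.6, -3.6, 0.9]
width: 0.0155
```

```bash
python3 rd.py 1
```

```text
t 28.5 [0.5246 0.0372 0.1048] F tool [-1.2  3.7 -2.2] M tool [-0.455 -0.642 -0.182] w 0.0155 q [-0.202  0.303  2.094  0.645  0.178  0.866]
eff6 0.2431667223572731
-0.154 0.189
-0.209 0.178
-0.174 0.18
-0.177 0.178
```

Request:
apply_moves(dp=[[0, 0, 0], [0, 0, 0], [0, 0, 0]], angular=[[0, 0, 0.1], [0, 0, 0], [0, 0, 0]])

```text
time_s: 29.0
ee_pos: [0.5246, 0.0371, 0.1048]
tool_rot: [-0.026, 0.949, -0.096, 0.299]
ft_force: [-3.6, -5.1, -0.2]
width: 0.016
```

```bash
python3 rd.py 1
```

```text
t 29.0 [0.5246 0.0371 0.1048] F tool [-2.   5.6 -1.8] M tool [-0.666 -0.75  -0.174] w 0.016 q [-0.203  0.303  2.095  0.645  0.178  0.966]
eff6 0.29667659662663937
-0.172 0.214
-0.176 0.2
-0.193 0.203
-0.144 0.201
```

Torque is still climbing where an unclicked clutch would have reached zero. The torque curve repeats the first pass shifted by almost exactly 0.52 rad (30°), so one click was already made. I back off to the detent, with torque near zero and no second click, and release.

Request:
apply_moves(dp=[[0, 0, 0], [0, 0, 0], [0, 0, 0], [0, 0, 0], [0, 0, 0], [0, 0, 0]], angular=[[0, 0, -0.09], [0, 0, -0.09], [0, 0, -0.09], [0, 0, -0.05], [0, 0, 0], [0, 0, 0]])

```text
time_s: 29.8
ee_pos: [0.5247, 0.0375, 0.1048]
tool_rot: [0.022, 0.952, 0.056, 0.299]
ft_force: [-0.5, 1.0, 0.8]
width: 0.0159
```

```bash
python3 rd.py 1
```

```text
t 29.8 [0.5247 0.0375 0.1048] F tool [ 0.1 -1.  -0.9] M tool [ 0.293 -0.401 -0.012] w 0.0159 q [-0.202  0.303  2.094  0.645  0.179  0.648]
eff6 -0.0037824359606020153
-0.077 0.049
-0.036 0.062
-0.057 0.061
0.007 0.057
```

Request:
apply_moves(dp=[[0, 0, 0], [0, 0, 0], [0, 0, 0], [0, 0, 0], [0, 0, 0], [0, 0, 0], [0, 0, 0]], angular=[[0, 0, 0], [0, 0, 0], [0, 0, 0], [0, 0, 0], [0, 0, 0], [0, 0, 0], [0, 0, 0]], claw=0.3)

```text
time_s: 30.7
ee_pos: [0.5247, 0.0374, 0.1048]
tool_rot: [0.022, 0.952, 0.056, 0.299]
ft_force: [-0.6, 0.3, 0.3]
width: 0.0616
```

Request:
apply_moves(dp=[[0, 0, -1], [0, 0, -2], [0, 0, -2.5], [0, 0, -2.5], [0, 0, -2.5], [0, 0, 0]], angular=[[0, 0, 0], [0, 0, 0], [0, 0, 0], [0, 0, 0], [0, 0, 0], [0, 0, 0]])

```text
time_s: 31.3
ee_pos: [0.4645, 0.0383, 0.1932]
tool_rot: [0.023, 0.952, 0.056, 0.301]
ft_force: [-0.4, -0.2, -0.7]
width: 0.0619
```

Request:
apply_moves(dp=[[-0.3, 3.0, -0.9], [-0.3, 3.0, -0.9], [-0.3, 3.0, -0.9], [-0.3, 3.0, -0.9], [-0.3, 3.0, -0.9], [-0.3, 3.0, -0.9], [-0.3, 3.0, -0.9], [-0.3, 3.0, -0.9]], angular=[[0, 0, 0], [0, 0, 0], [0, 0, 0], [0, 0, 0], [0, 0, 0], [0, 0, 0], [0, 0, 0], [0, 0, 0]])

```text
time_s: 32.1
ee_pos: [0.4262, -0.2039, 0.2539]
tool_rot: [0.022, 0.952, 0.056, 0.299]
ft_force: [-1.0, -0.9, -0.1]
width: 0.0616
```

Run:
```python
from k import *
s=grab('scene','scene5');t=grab('top','top5')
g=lambda i:np.uint8(np.clip(255*(i/150.)**.5,0,255))
a_=g(s['color'][175:235,220:275,::-1]);b=g(t['color'][185:245,275:330,::-1]);c=g(t['color'][150:290,220:375,::-1])
rs=lambda i,w,h:cv2.resize(i,(w,h),interpolation=cv2.INTER_LANCZOS4)
cv2.imwrite('pics/c6.png',np.hstack([np.vstack([rs(a_,275,300),rs(b,275,300)]),cv2.resize(c,(520,470))[:600] if 0 else cv2.copyMakeBorder(rs(c,520,470),0,130,0,0,0)]))
for n in('top','scene'):
    o=cv2.imread(f'pics/{n}4.png');q=cv2.imread(f'pics/{n}5.png');y,x=(slice(185,245),slice(275,330)) if n=='top' else (slice(175,235),slice(220,275))
    d=(cv2.absdiff(o,q).max(2)[y,x]>50); print(n,'changed px in knob crop',d.sum())
    m=(q.max(2)<60)[y,x]; 
    if n=='top': print([(r+185,(np.flatnonzero(m[r])+275)[[0,-1]].tolist()) for r in range(40,50) if m[r].any()])
print(cur()[0])
```

```text
top changed px in knob crop 0
[(225, [302, 309]), (226, [302, 309]), (227, [302, 309]), (228, [303, 309]), (229, [303, 309]), (230, [303, 309]), (231, [303, 309]), (232, [303, 309]), (233, [304, 308])]
scene changed px in knob crop 142
[ 0.42638627 -0.20581877  0.25448243]
```

View pics/c6.png

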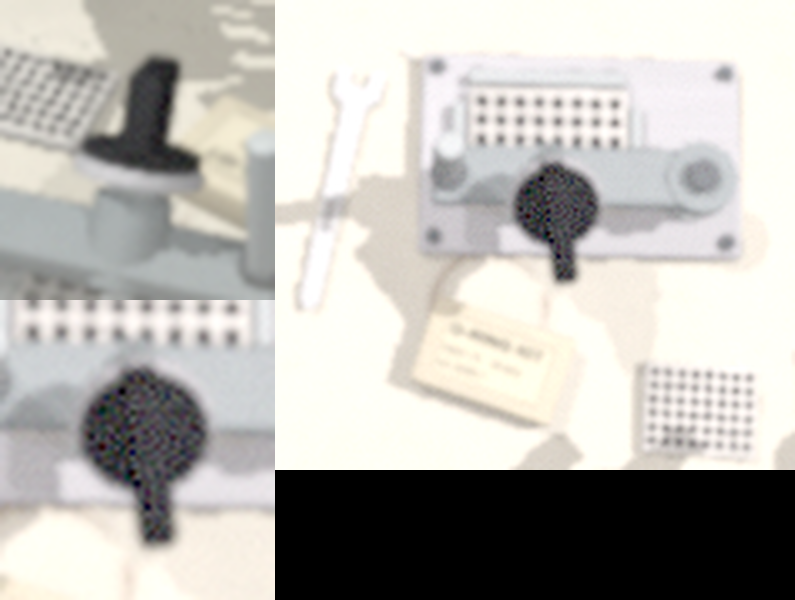

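The final view shows the arm closed on its stop, the knob at the same detent as after the first release (no pixel change in the top view), and the plate, carton and spanner in place. The tool is clear of everything, so I hand in.

Run:
```python
from h import *
o=cv2.imread('pics/top0.png');q=cv2.imread('pics/top5.png')
d=cv2.absdiff(o,q).max(2)>60
print('spanner',d[170:245,225:252].sum(),'plate upper',d[174:192,275:328].sum(),'carton low-left',d[245:275,258:285].sum())
print(robot.close_job())
```

```text
spanner 0 plate upper 0 carton low-left 8
the job is handed in; nothing more can be done
None
```

The arm is closed on its stop, the knob has been turned clockwise through one click, and the job is handed in at about 32 s of the 72 s. The click is read from torque, because both index marks ended up hidden on the robot's side of the knob.

- **Arm:** I gripped the handle post and swung the arm along its arc until it met the stop, where the force stepped up to about 14 N. The post ended at about (0.557, 0.100).
- **Click:** Torque peaked after about 2.4 rad. It then dropped sharply between 2.58 and 2.68 rad and began to rise again by about 2.78 rad, where I released.
- **Release check:** When I let go, the knob sprang back about 0.3 rad, so the torque reading alone did not settle whether it had clicked. I regripped and turned 0.4 rad. The torque curve repeated the first one shifted by about 0.52 rad (30°), which fits one click already made. I backed off without a second click and let go, and the knob came to rest in exactly the same place.
- **Left in place:** The spanner and plate show no change between the first and last top views. The carton region differs by 8 pixels, which I take to be shadow. The gripper is open and clear of everything.

**Weak points:**
- The two camera views disagree by about 10° on the knob's final angle.
- During the first turn the tool drifted up to 4 mm off the knob axis, with side forces of up to about 18 N, well under the limits.

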